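Set the work rest at the disc-wheel glass lathe

TASK

Two small glass-cutting lathes stand on the bench. On the one with the big flat disc wheel, push the wooden work rest along its bed towards the wheel until it snaps past the spring catch and sits fully home against its stop, then let go. Leave the rest of the other lathe (small cone wheel) where it is, and leave the glass tumbler standing in its place.

Things in the scene. Friction and masses are not known exactly. Their poses are not given: they have to be found in the camera images.
- rest (a joint): travel (m) of the disc-wheel lathe's rest towards its wheel: 0 fully back, 0.080 home at the stop; starts at 0 to 0.020. Friction about 2 N; from 0.067 a spring plunger on the bed's +x side resists (up to about 12 N in all); past 0.074 the spring snaps the rest to the stop and holds it. The rest stays where it is left. With the rest home, the wheel is 74 mm ahead of its back face.
- rest_back (a point): rest of the disc-wheel lathe: centre of its flat back face, turned away from the wheel, 62 mm above the bench. It slides level along this point's +y, to the wheel; x across the bed, z up. Wooden block 60 wide, 70 long (y), on a steel saddle 84 wide, back faces flush; face from 35 to 88 mm above the bench. Bed rails, 35 mm high, run 24 mm or more behind it; nothing stands behind.
- other_rest_back (a point): the same point and axes on the identical rest of the other lathe, whose wheel is a small cone, 44 mm across; leave it where it is. The disc wheel is 120 mm across, upright, its axis along y, 115 mm above the bench. Either lathe may stand left or right; their headstocks, beyond the wheels, are 151 mm high (161 with oilers) and 125 mm long with the pulley.
- tumbler_mid (a point): plain clear glass tumbler, 72 mm across the rim and 95 mm high, standing open end up on the bench near the disc-wheel lathe, on the +x side of its bed (145 to 165 mm from the bed's centre line); the point is its centre, half-way up. To be left standing in its place.
Things that resemble listed ones, but are neither listed nor needed, are in the scene too. Leave any orange, purple or yellow look-alike of the part that bears tumbler_mid alone.

How it is judged (in metres and radians):
At the end, for the whole second after the job is handed in: The disc-wheel lathe's rest is past the spring catch and at rest at its stop (joint above 0.076 m), the other rest is within 10 mm of where it began, and the tumbler stands upright (within 0.2 rad) within 30 mm of where it began (value of joint rest above 0.076 m and velocity of joint rest between -0.01 and 0.01 m/s and distance of other_rest_back from where it was at the start of the episode below 0.01 m and distance of tumbler_mid from where it was at the start of the episode below 0.03 m and angle between tumbler_mid's own z axis and vertical below 0.2 rad); the robot touches nothing.
It fails at once if the other lathe's rest is pushed more than 10 mm (distance of other_rest_back from where it was at the start of the episode above 0.01 m).
It fails at once if the tumbler is knocked over or shifted more than 30 mm (angle between tumbler_mid's own z axis and vertical above 0.5 rad or distance of tumbler_mid from where it was at the start of the episode above 0.03 m).
It also fails if it takes over 32 s, if anything falls off the work surface, if the arm or the gripper's body presses on something with over 40 N, if the wrist force passes 120 N, or if a joint passes its speed limit or range.

ROBOT

A 6-joint arm with a two-finger parallel gripper is mounted at the origin on the work surface. World frame = base frame: x ahead of the robot, y to its left, z up, the work surface at z = 0. Lengths are in mm, angles in rad, forces in N, time in s.
With the tool pointing down it reaches from about 350 to 875 mm from the base axis. Payload 4.2 kg.
Tool frame: the origin (TCP) lies between the finger pads; the fingertips stand 25 mm ahead of it and the grasp point (between the pads) lies 6 mm ahead of it; z points along the fingers, y is the line along which they close (so a half turn about z gives the same grasp; the last joint's range is limited). The gripper opens to 85 mm and grips with 20 to 120 N. Pads are 22 mm wide; open, the fingers measure 114 mm over their backs; the gripper's body (76 mm by 85 mm) begins 54 mm behind the grasp point. The pads swing forward as they close: fully open they stand 13 mm farther back than shut.
Start: joints at [-1.003, 0.385, 0.008, 0, -1.194, -0.259], TCP at [189.963, -595.41, 256.312] pointing down, gripper open.
Joint ranges: [-3.14, 3.14], [-1.21, 2.06], [-1.07, 1.41], [-3.16, 2.05], [-2.99, -0.16], [-3.1, 3.1]. Speed limits (rad/s): [2.79, 2.79, 3.14, 3.14, 3.14, 3.14].

INTERFACE

Orientations are given as a unit quaternion [x, y, z, w].
In Python, from bench import read_state, get_image, job_done gives the robot as it stands.
- The arm moves only by the tool play_rows, never from a script. Its argument "series" is a list of rows, each a list of 6 numbers: the shift along the world's x, y, z in mm, then the turn, a rotation vector about the world's x, y, z in units of 6 degrees (1.0 is 6 degrees). A call has 1 to 20 rows; each row shifts and turns the commanded pose from where the row before left it; what a row does not reach is not made up. A row lasts 1/12 s, in which the tool goes at most 41.7 mm and 7.16 degrees, less where a joint would pass 70% of its speed; a pose out of reach is approached as far as the arm can. A call is refused whole if a number of a shift passes 41.7 or a number of a turn 1, either way. A call with a gripper value outside its range is refused whole. "gripper" is the opening, from 0 (shut) to 1 (fully open), set as the call begins (left out, the last holds). The fingers move at their own pace and stop on an object; the grip force is fixed at half the most. Time passes only in rows, so rows that do not move let the fingers close. It gives the time, the measured TCP pose, the force, the opening and the grip force at its end, in the units of the state.
- read_state(): the state, without advancing time (a new reading comes with each control period).
- get_image(name): name is "side" or "top" or "wrist"; returns a dict with "image" (384x512x3 uint8, red, green, blue), "fx", "fy", "cx", "cy" (pixels), "eye" and "rotation" of the camera in the world. Camera axes: x right, y down, z forward; pixel columns grow to the right and rows downward; lengths in mm; the calibration is good to about 2 mm. A picture is of the moment at which its call begins. There is no depth.
- job_done(): hands the job in; it is judged then, once.
The state is a dict: "clock": time; "joints": joint angles; "joint_vel": joint speeds; "joint_efforts": joint torques, N m; "position": TCP position; "ee_rot": TCP orientation; "contact_force": force on the tool from outside, world axes, zero at the start; "wrist_torque": the same for the moment, N m; "gripper_width": finger opening in mm; "grasp_force": force on a finger pad.
Only numpy, scipy, OpenCV 4.12 (cv2) and the standard library are available. Lean on these libraries where they do the work, as an engineer would, in place of code of your own. Each camera call takes 0.05 s, during which the arm holds its last target. There are 200 camera calls.

## Working session

There is one attempt and no reset: what is moved stays moved. The work goes in short steps, Python scripts to look and compute and a tool call to move; the robot and the scene stay as the last step left them, time stands still between calls to the robot, and variables do not carry over. Pictures are saved under pics/ and viewed, at most 10 in all, crops included, and the job is handed in when it is done.

Besides the shell and the picture viewer there is one more tool, called after ">>>" as name(argument=value, ...), one argument or row to a line, values as JSON. play_rows: Moves the arm, as the interface text tells. Its arguments: {"type":"object","properties":{"series":{"type":"array","items":{"type":"array","items":{"type":"number"}}},"gripper":{"type":"number"}},"required":["series"]}

```bash
mkdir -p pics; cat > h.py <<'E'
import numpy as np, cv2, pickle
from bench import read_state, get_image, job_done
def snap(n,f):
    d=get_image(n); cv2.imwrite(f'pics/{f}.png',d['image'][:,:,::-1]); pickle.dump(d,open(f'pics/{f}.pkl','wb')); return d
def load(f): return pickle.load(open(f'pics/{f}.pkl','rb'))
def ray(d,u,v):
    r=np.array(d['rotation']).reshape(3,3)@np.array([(u-d['cx'])/d['fx'],(v-d['cy'])/d['fy'],1]); return np.array(d['eye']),r
def onz(d,u,v,z):
    e,r=ray(d,u,v); return e+r*(z-e[2])/r[2]
def proj(d,p):
    c=np.array(d['rotation']).reshape(3,3).T@(np.array(p)-d['eye']); return d['fx']*c[0]/c[2]+d['cx'],d['fy']*c[1]/c[2]+d['cy']
E
python3 - <<'E'
from h import *
a=snap('top','t0');b=snap('side','s0')
for d in(a,b):print(d['eye'],d['rotation'],d['fx'])
cv2.imwrite('pics/both.png',np.hstack([cv2.resize(x['image'][:,:,::-1],(400,300)) for x in(a,b)]))
E
```

```text
[ 588.00727156   -4.49203958 1134.58259965] [ 0.71260836 -0.70057801  0.02156818 -0.03024242] 360.2309416114243
[449.14709142 905.71757067 744.61910149] [-0.11014723  0.88548004 -0.44905801  0.04625564] 473.9504421524844
```

View pics/t0.png

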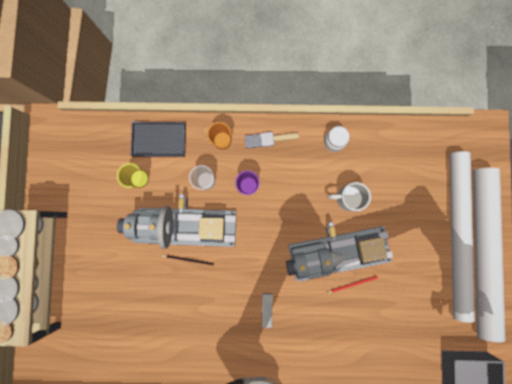

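View pics/s0.png

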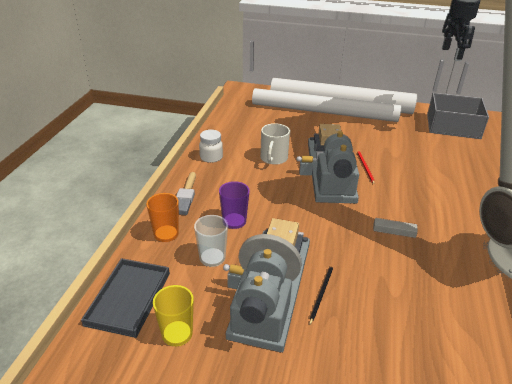

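The top view shows the disc-wheel lathe at the left: wheel edge-on at (166,227), wooden rest (211,229), plunger (182,200). The clear tumbler is at (201,178). The cone-wheel lathe is at (340,253) with its rest at (373,250). The side view agrees, with the big disc at (270,258) on the near lathe.
Candidates for the tumbler are the clear (201,178), orange (220,135), purple (247,182), yellow (132,177) and white mug (355,196). Only the clear one fits, being plain glass on the bed's +x side. Next is an enlarged crop and a measurement.

```bash
sed -i 's/^def ray/from scipy.spatial.transform import Rotation as R\ndef rot(d): return R.from_quat(d["rotation"]).as_matrix()\ndef ray/; s/np.array(d\[.rotation.\]).reshape(3,3)/rot(d)/' h.py
python3 - <<'E'
from h import *
d=load('t0'); im=d['image']; x0,y0,s=105,155,5
c=cv2.resize(im[y0:y0+110,x0:x0+145],None,fx=s,fy=s,interpolation=cv2.INTER_CUBIC)
cv2.imwrite('pics/crop1.png',c[:,:,::-1])
roi=im[210:250,195:240]; hsv=cv2.cvtColor(roi,cv2.COLOR_RGB2HSV)
m=cv2.inRange(hsv,(10,60,150),(30,255,255)); cs,_=cv2.findContours(m,0,2)
k=max(cs,key=cv2.contourArea); print(cv2.contourArea(k)); r=cv2.minAreaRect(k); print(r)
for p in cv2.boxPoints(r)+[195,210]: print(p, onz(d,*p,88).round(1))
for n,p,z in [('wheel',(166,227),115),('tumbler rim',(201,178),95),('bed back top',(236,213),35),('bed back bot',(236,244),35),('head',(120,227),100)]: print(n,onz(d,*p,z).round(1))
print(read_state())
E
```

```text
458.0
((16.0, 18.5), (21.0, 24.0), 90.0)
[199. 218.] [586.5 181.9  88. ]
[223. 218.] [587.7 112.1  88. ]
[223. 239.] [527.2 110.6  88. ]
[199. 239.] [525.9 180.1  88. ]
wheel [559.5 269.8 115. ]
tumbler rim [702.6 178.2  95. ]
bed back top [603.6  78.7  35. ]
bed back bot [509.8  76.6  35. ]
head [556.8 406.3 100. ]
{'clock': 0.1, 'joints': array([-1.00336095e+00,  3.85498495e-01,  6.74732153e-03, -4.53924030e-04,
       -1.19399169e+00, -2.58648378e-01]), 'joint_vel': array([ 0.0015532 , -0.00087895,  0.00294088,  0.00091924,  0.00035428,
       -0.00015799]), 'joint_efforts': array([-9.62870799e-04, -3.93318808e+01,  1.88928705e+01,  4.19798523e+00,
       -2.63591952e-03,  4.33216215e-06]), 'position': array([ 189.84549793, -594.96816201,  255.31080347]), 'ee_rot': array([-1.53698044e-01,  9.88117361e-01,  9.76096906e-04, -1.97449143e-04]), 'contact_force': array([ 0.89017599, -0.41083996,  0.04463519]), 'wrist_torque': array([ 0.02260553, -0.00552209, -0.02373213]), 'grasp_force': 0.0, 'gripper_width': 85.59171512121308}
```

View pics/crop1.png

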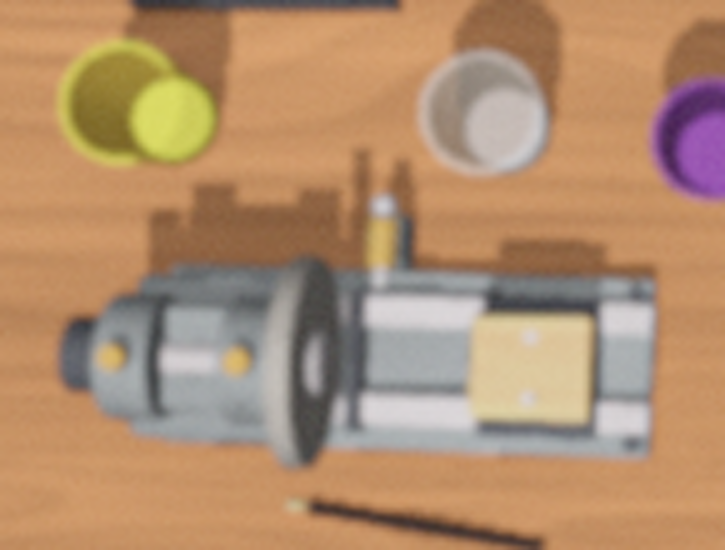

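The crop confirms it: big disc (310,360), wooden rest (533,367), plunger on the +x side (382,235), clear tumbler (484,112). The measured block is 60 × 70 mm and the tumbler is 145 mm from the bed's centre line, both as given. The rest's back face is at about (557, 111).

Next I get the bed yaw and start moving.

```bash
python3 - <<'E'
from h import *
d=load('t0')
for a,b,z in [((335,442),(650,455),20),((345,268),(655,278),20),((362,297),(655,303),35),((362,427),(650,432),35),((470,312),(593,317),88),((470,418),(593,424),88)]:
    p,q=[onz(d,105+u/5,155+v/5,z) for u,v in(a,b)]; v=p-q; print(p.round(),q.round(),np.degrees(np.arctan2(-v[0],v[1])).round(2))
E
```

```text
[507. 275.  20.] [503.  81.  20.] -1.29
[614. 273.  20.] [611.  80.  20.] -0.86
[596. 258.  35.] [596.  79.  35.] -0.18
[517. 255.  35.] [518.  80.  35.] 0.06
[588. 182.  88.] [587. 110.  88.] -1.32
[527. 180.  88.] [525. 109.  88.] -1.73
```

>>> play_rows(
  series=[
    [10, 15, 0, 0, 0, 0.5],
    [18, 33, 0, 0, 0, 1],
    [18, 33, 0, 0, 0, 1],
    [18, 33, 0, 0, 0, 1],
    [18, 33, 0, 0, 0, 1],
    [18, 33, 0, 0, 0, 1],
    [18, 33, 0, 0, 0, 1],
    [18, 33, 0, 0, 0, 1],
    [18, 33, 0, 0, 0, 1],
    [18, 33, 0, 0, 0, 1],
    [18, 33, 0, 0, 0, 1],
    [18, 33, 0, 0, 0, 1],
    [18, 33, 0, 0, 0, 0.5],
    [18, 33, 0, 0, 0, 0],
    [18, 33, 0, 0, 0, 0],
    [18, 33, 0, 0, 0, 0],
    [18, 33, 0, 0, 0, 0],
    [18, 33, 0, 0, 0, 0],
    [18, 33, 0, 0, 0, 0],
    [18, 33, 0, 0, 0, 0],
  ],
  gripper=0,
)

```text
clock: 1.77
position: [542.2, 48.5, 256.0]
ee_rot: [-0.705, 0.709, 0.0, -0.0]
contact_force: [-1.0, -0.6, 0.3]
gripper_width: 0.2
grasp_force: 0.0
```

>>> play_rows(
  series=[
    [7, 4, -15, 0, 0, 0],
    [7, 4, -25, 0, 0, 0],
    [0, 0, -30, 0, 0, 0],
    [0, 0, -30, 0, 0, 0],
    [0, 0, -30, 0, 0, 0],
    [0, 0, -25, 0, 0, 0],
    [0, 0, -15, 0, 0, 0],
    [0, 0, -10, 0, 0, 0],
    [0, 0, 0, 0, 0, 0],
    [0, 0, 0, 0, 0, 0],
  ],
)

```text
clock: 2.6
position: [556.1, 54.6, 76.3]
ee_rot: [-0.705, 0.709, -0.0, -0.0]
contact_force: [0.8, 0.4, -0.1]
gripper_width: 0.2
grasp_force: 0.0
```

```bash
python3 - <<'E'
from h import *
a=snap('top','t1');b=snap('side','s1');print(read_state()['position'])
f=lambda d,x,y:cv2.resize(d['image'][y:y+130,x:x+130,::-1],(400,400),interpolation=cv2.INTER_CUBIC)
cv2.imwrite('pics/c2.png',np.hstack([f(a,130,150),f(b,215,200)]))
E
```

```text
[556.9180486   54.89731897  77.58615375]
```

View pics/c2.png

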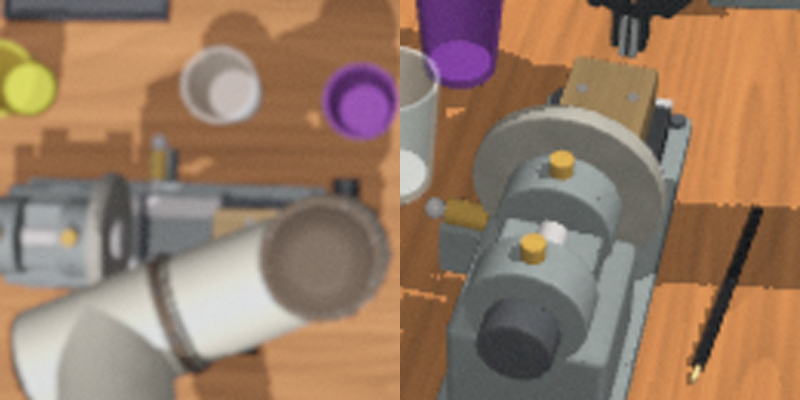

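The side crop shows the fingertips at (630,45), behind the block's back face. Both are clear of the wheel and tumbler, so I start pushing slowly.

>>> play_rows(
  series=[
    [0, 8, 0, 0, 0, 0],
    [0, 8, 0, 0, 0, 0],
    [0, 8, 0, 0, 0, 0],
    [0, 6, 0, 0, 0, 0],
    [0, 5, 0, 0, 0, 0],
    [0, 5, 0, 0, 0, 0],
    [0, 5, 0, 0, 0, 0],
    [0, 5, 0, 0, 0, 0],
    [0, 5, 0, 0, 0, 0],
    [0, 5, 0, 0, 0, 0],
    [0, 5, 0, 0, 0, 0],
    [0, 5, 0, 0, 0, 0],
  ],
)

```text
clock: 3.7
position: [556.2, 124.9, 76.3]
ee_rot: [-0.705, 0.709, -0.0, 0.0]
contact_force: [2.0, -1.8, -0.1]
gripper_width: -0.5
grasp_force: 1.2
```

>>> play_rows(
  series=[
    [0, 5, 0, 0, 0, 0],
    [0, 5, 0, 0, 0, 0],
    [0, 5, 0, 0, 0, 0],
    [1, 5, 0, 0, 0, 0],
    [0, 5, 0, 0, 0, 0],
  ],
)

```text
clock: 4.12
position: [556.5, 149.9, 76.3]
ee_rot: [-0.705, 0.709, 0.0, -0.001]
contact_force: [-0.2, -2.5, 1.5]
gripper_width: 0.1
grasp_force: 1.2
```

Force is about 2 N, so the rest is sliding. Finer steps from here.

>>> play_rows(
  series=[
    [0, 3, 0, 0, 0, 0],
    [0, 3, 0, 0, 0, 0],
    [0, 3, 0, 0, 0, 0],
  ],
)

```text
clock: 4.37
position: [556.6, 158.8, 76.3]
ee_rot: [-0.705, 0.709, 0.0, -0.0]
contact_force: [0.2, -3.1, 2.0]
gripper_width: 0.2
grasp_force: 1.1
```

>>> play_rows(
  series=[
    [0, 2, 0, 0, 0, 0],
    [0, 2, 0, 0, 0, 0],
  ],
)

```text
clock: 4.53
position: [556.7, 162.6, 76.2]
ee_rot: [-0.705, 0.709, 0.0, -0.0]
contact_force: [-0.6, -3.9, 1.9]
gripper_width: 0.0
grasp_force: 2.0
```

>>> play_rows(
  series=[
    [0, 2, 0, 0, 0, 0],
    [0, 2, 0, 0, 0, 0],
  ],
)

```text
clock: 4.7
position: [556.6, 164.6, 76.3]
ee_rot: [-0.705, 0.709, -0.001, -0.002]
contact_force: [1.4, -11.4, 4.5]
gripper_width: 0.0
grasp_force: 6.8
```

>>> play_rows(
  series=[
    [0, 2, 0, 0, 0, 0],
    [0, 2, 0, 0, 0, 0],
  ],
)

```text
clock: 4.87
position: [556.7, 169.3, 76.3]
ee_rot: [-0.705, 0.709, -0.0, -0.001]
contact_force: [0.1, -3.2, 1.2]
gripper_width: 0.4
grasp_force: 1.4
```

The force rose to 11 N and dropped, which is the catch. I continue gently to the stop.

>>> play_rows(
  series=[
    [0, 2, 0, 0, 0, 0],
    [0, 2, 0, 0, 0, 0],
  ],
)

```text
clock: 5.03
position: [557.4, 175.2, 76.3]
ee_rot: [-0.705, 0.709, -0.0, 0.001]
contact_force: [0.1, 0.2, -0.4]
gripper_width: -0.2
grasp_force: 0.0
```

>>> play_rows(
  series=[
    [0, 1, 0, 0, 0, 0],
    [0, 1, 0, 0, 0, 0],
  ],
)

```text
clock: 5.2
position: [557.3, 175.6, 76.4]
ee_rot: [-0.705, 0.709, -0.001, -0.001]
contact_force: [4.3, -10.4, 0.4]
gripper_width: -0.1
grasp_force: 5.1
```

Zero force at 175.2 means the rest snapped ahead of the fingers. Then 10 N at 175.6 means it is hard on its stop, about 13 mm past where the plunger first resisted (0.067 → 0.080). I back off, lift clear and look.

>>> play_rows(
  series=[
    [0, -4, 0, 0, 0, 0],
    [0, -10, 0, 0, 0, 0],
    [0, -20, 0, 0, 0, 0],
    [0, -30, 0, 0, 0, 0],
    [0, -30, 0, 0, 0, 0],
    [0, -30, 20, 0, 0, 0],
    [0, -20, 35, 0, 0, 0],
    [0, -20, 40, 0, 0, 0],
    [0, -20, 40, 0, 0, 0],
    [0, -30, 30, 0, 0, 0],
    [0, -40, 10, 0, 0, 0],
    [0, -40, 0, 0, 0, 0],
    [-20, -35, 0, 0, 0, 0],
    [-20, -35, 0, 0, 0, 0],
    [-20, -30, 0, 0, 0, 0],
    [-20, -30, 0, 0, 0, 0],
    [-10, -15, 0, 0, 0, 0],
    [0, 0, 0, 0, 0, 0],
    [0, 0, 0, 0, 0, 0],
    [0, 0, 0, 0, 0, 0],
  ],
)

```text
clock: 6.87
position: [467.2, -258.9, 245.3]
ee_rot: [-0.705, 0.709, -0.0, 0.0]
contact_force: [-1.0, 0.1, -0.2]
gripper_width: -0.1
grasp_force: 0.0
```

```bash
python3 - <<'E'
from h import *
a=snap('top','t2');s=read_state();print(s['position'],s['contact_force'])
cv2.imwrite('pics/c3.png',cv2.resize(a['image'][120:280,100:300,::-1],(800,600),interpolation=cv2.INTER_CUBIC))
hsv=cv2.cvtColor(a['image'][210:250,175:240],cv2.COLOR_RGB2HSV)
m=cv2.inRange(hsv,(10,60,140),(30,255,255)); k=max(cv2.findContours(m,0,2)[0],key=cv2.contourArea); r=cv2.boundingRect(k);print(r)
print(onz(a,175+r[0]+r[2]-.5,230,88))
E
```

```text
[ 467.48001157 -258.53448416  245.30864436] [ 0.17457357 -0.24041914 -0.27361103]
(0, 7, 24, 22)
[551.79536066 182.29418425  88.        ]
```

View pics/c3.png

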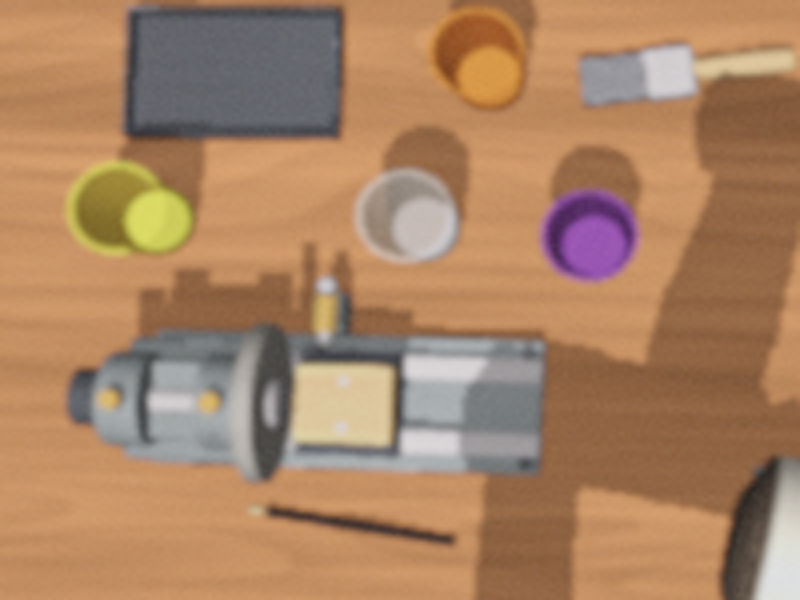

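The picture shows the rest (345,405) up against the wheel (270,400). The tumbler (408,215) has not moved and the arm is clear, so I hand in.

```bash
python3 -c "from h import *;print(job_done())"
```

```text
the job is handed in; nothing more can be done
None
```

The disc-wheel lathe's rest is past the catch and home against its stop, the arm never went near the other rest, the tumbler stands where it was, and the job was handed in about 7 s into the 32 s limit (no verdict was returned).

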